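Turn the row of lenses round from drying rack to test rack

TASK

Move the four lenses from the wooden drying rack to the empty grey test rack so that their row is reversed: the lens nearest the brass knob on the drying rack goes into the pocket farthest from the brass knob on the test rack, the next one into the next pocket, and so on, the last ending nearest the knob. Stand each lens upright, glass up, in the middle of its pocket, one lens to a pocket, and never tip one over.

Things in the scene. Friction and masses are not known exactly. Their poses are not given: they have to be found in the camera images.
- drying_rack: Drying rack, pale wood; at the start a lens on a cork pad in each pocket. Origin: centre of its underside, on the table; y along the row to its brass knob (22 mm ball, y=192, top z=49), z up. Plate 80 x 344, deck at z=24. Middles of the 4 pockets: x=0, y=-127.5, -42.5, 42.5, 127.5. Ribs 4 thick, 8 high across the deck at y=0, +-85, +-170. Fixed. All in mm.
- test_rack: Test rack, painted grey, empty at the start; a flush round grey cloth inlay (68 mm) marks each pocket's middle. Origin: centre of its underside, on the table; y along the row to its brass knob (22 mm ball, y=192, top z=49), z up. Plate 80 x 344, deck at z=24. Middles of the 4 pockets: x=0, y=-127.5, -42.5, 42.5, 127.5. Ribs 4 thick, 8 high across the deck at y=0, +-85, +-170. Fixed. All in mm.
- wide_mid (a point): the widest and lowest lens: black barrel with steel knurling at the upper half and a bright aluminium rim, plain cylinder 62 mm in diameter, 54 mm tall. The point is at its centre, half-way up, on its axis; z points up through the front glass. Loose, 0.15 to 0.4 kg, stands upright on the deck or pad.
- pad_wide: round cork pad 70 mm in diameter and 3 mm thick, fixed to the drying rack, on which the lens of wide_mid stands at the start (within 5 mm of its middle). It stays there and so shows that lens's starting pocket. Origin: centre of its underside, on the deck.
- normal_mid (a point): bright aluminium lens with a black knurled band low down, plain cylinder 55 mm in diameter, 60 mm tall. The point is at its centre, half-way up, on its axis; z points up through the front glass. Loose, 0.15 to 0.4 kg, stands upright on the deck or pad.
- pad_normal: round cork pad 63 mm in diameter and 3 mm thick, fixed to the drying rack, on which the lens of normal_mid stands at the start (within 5 mm of its middle). It stays there and so shows that lens's starting pocket. Origin: centre of its underside, on the deck.
- long_mid (a point): dark steel lens with a black knurled band, plain cylinder 48 mm in diameter, 66 mm tall. The point is at its centre, half-way up, on its axis; z points up through the front glass. Loose, 0.15 to 0.4 kg, stands upright on the deck or pad.
- pad_long: round cork pad 56 mm in diameter and 3 mm thick, fixed to the drying rack, on which the lens of long_mid stands at the start (within 5 mm of its middle). It stays there and so shows that lens's starting pocket. Origin: centre of its underside, on the deck.
- slim_mid (a point): the slimmest and tallest lens: black barrel 41 mm in diameter (graspable from 9 mm above its foot to the top) on a steel foot flange 54 mm in diameter and 9 mm high, 72 mm tall in all. The point is at its centre, half-way up, on its axis; z points up through the front glass. Loose, 0.15 to 0.4 kg, stands upright on the deck or pad.
- pad_slim: round cork pad 62 mm in diameter and 3 mm thick, fixed to the drying rack, on which the lens of slim_mid stands at the start (within 5 mm of its middle). It stays there and so shows that lens's starting pocket. Origin: centre of its underside, on the deck.
There are look-alikes about, which are no part of the job. What is shaped like the part that bears slim_mid but green or orange is not meant.

How it is judged:
By the outcome, as a careful person would: the job done as asked, in the order asked, and still so for the second after the job is handed in, with the robot touching nothing.
It also fails if it takes over 117 s, if anything falls off the work surface, if the arm or the gripper's body presses on something with over 40 N, if the wrist force passes 120 N, or if a joint passes its speed limit or range.

ROBOT

A 6-joint arm with a two-finger parallel gripper is mounted at the origin on the work surface. World frame = base frame: x ahead of the robot, y to its left, z up, the work surface at z = 0. Lengths are in m, angles in degrees, forces in N, time in s.
With the tool pointing down it reaches from about 0.25 to 0.8 m from the base axis. Payload 3.9 kg.
Tool frame: the origin (TCP) lies midway between the tips of the shut fingers; the grasp point (between the pads) lies arm.grasp_offset behind it (arm.grasp_offset is the distance from the TCP to the grasp point, in m); z points along the fingers, y is the line along which they close (so a half turn about z gives the same grasp; the last joint's range is limited). The gripper opens to 85 mm and grips with 20 to 120 N. Pads are 22 mm wide; open, the fingers measure 114 mm over their backs; the gripper's body (76 mm by 85 mm) begins 54 mm behind the grasp point. The pads swing forward as they close: fully open they stand 13 mm farther back than shut.
Start: joints at [-65.031, 14.897, -7.913, 67.191, 0, 90], TCP at [0.222, -0.476, 0.231] pointing down, gripper open.
Joint ranges: [-159.42, 159.42], [-47.68, 98.78], [-73.54, 78.23], [-108.79, 121.32], [-90, 84.71], [-180, 180]. Speed limits (degrees/s): [147.25, 147.25, 180, 180, 180, 180].

INTERFACE

Orientations are given as [roll, pitch, yaw] about the fixed x, y, z axes, in that order (R = Rz(yaw) Ry(pitch) Rx(roll)).
In Python, from bench import arm gives the robot as it stands. Calls block until the motion is done:
- arm.movep(position, orientation): joint-space move of the TCP to a pose.
- arm.move_l(position, v=0.15, attitude=None, stop_force=None): straight line of the TCP; attitude=None keeps the orientation; v is the mean speed in m/s. With stop_force (N) it stops when the force on the tool has changed by that much, and returns True; else False.
- arm.move_joints(angles): joint-space move.
- arm.move_gripper(opening): opening from 0.0 (shut) to 1.0 (fully open); the grip force is fixed at half the most; returns when the fingers have stopped.
- arm.pause(seconds).
- arm.inverse_kinematics(position, orientation): joint angles nearest the present ones, or None.
- arm.read_state(): the state.
- arm.camera(name): name is "scene" or "top" or "wrist"; returns a dict with "frame" (480x640x3 uint8, red, green, blue), "depth" (480x640 float32, m along the optical axis (not along the pixel's ray), 0 where there is no reading), "camera_matrix" (3x3 intrinsics, pixels), "R" (3x3) and "t" (3): a world point X has camera coordinates R X + t. Camera axes: x right, y down, z forward; pixel columns grow to the right and rows downward; lengths in m; the calibration is good to about 2 mm. A picture is of the moment at which its call begins.
A pose or a line that the arm cannot do raises arm.MotionError and nothing moves.
- arm.job_done(): hands the job in; it is judged then, once.
The state is a dict: "time": time; "joints": joint angles; "joint_velocities": joint speeds; "joint_torque": joint torques, N m; "tool_pos": TCP position; "ee_rot": TCP orientation; "force": force on the tool from outside, world axes, zero at the start; "torque": the same for the moment, N m; "grip_width": opening from 0.0 (shut) to 1.0 (fully open); "finger_force": force on a finger pad.
Only numpy, scipy, OpenCV 4.12 (cv2) and the standard library are available. Lean on these libraries where they do the work, as an engineer would, in place of code of your own. Each camera call takes 0.05 s, during which the arm holds its last target. There are 200 camera calls.

## Working session

There is one attempt and no reset: what is moved stays moved. The work goes in short steps, each a Python script; the robot and the scene stay as the last script left them, time stands still between calls to the robot, and variables do not carry over. Pictures are saved under pics/ and viewed, at most 14 in all, crops included, and the job is handed in when it is done.

```bash
mkdir -p pics; ls; python3 - <<'E'
from bench import arm
import cv2,numpy as np,pickle
d={}
for n in ("scene","top","wrist"):
    c=arm.camera(n); d[n]=c
    cv2.imwrite(f"pics/{n}0.png",c["frame"][:,:,::-1])
    print(n,c["camera_matrix"].tolist(),(-c["R"].T@c["t"]).round(3),c["R"].round(3).tolist())
pickle.dump(d,open("d0.pkl","wb"))
print(arm.grasp_offset,arm.read_state())
E
```

```text
pics
scene [[482.15218526342017, 0.0, 325.00656141013104], [0.0, 482.15218526342017, 246.9717549073354], [0.0, 0.0, 1.0]] [0.995 0.277 0.461] [[-0.538, 0.843, -0.002], [0.481, 0.305, -0.822], [-0.692, -0.443, -0.57]]
top [[600.782905965286, 0.0, 329.54272203183416], [0.0, 600.782905965286, 241.43103121588106], [0.0, 0.0, 1.0]] [ 0.326 -0.06   1.074] [[0.002, -1.0, 0.01], [-0.989, -0.004, -0.151], [0.151, -0.009, -0.989]]
wrist [[372.3148551796415, 0.0, 323.83165783596877], [0.0, 372.3148551796415, 242.83056060359274], [0.0, 0.0, 1.0]] [ 0.291 -0.444  0.372] [[0.422, -0.907, -0.003], [-0.864, -0.403, 0.302], [-0.275, -0.125, -0.953]]
0.0187 {'time': 0.15, 'joints': array([-6.50313417e+01,  1.49288536e+01, -7.96673828e+00,  6.71909424e+01,
       -1.99490495e-03,  9.00015582e+01]), 'joint_velocities': array([-0.00555686,  0.0723732 ,  0.1669647 ,  0.00267495,  0.00729086,
       -0.06135725]), 'joint_torque': array([-3.20423951e-04, -4.06005728e+01,  2.54166323e+01,  1.26725872e-02,
       -5.32424860e-05, -2.99017003e-06]), 'tool_pos': array([ 0.22138886, -0.47547521,  0.23065345]), 'ee_rot': array([-1.79913466e+02,  1.99725608e-03,  2.49671031e+01]), 'force': array([ 0.13114088,  0.27978189, -0.9404828 ]), 'torque': array([ 0.01415491, -0.0203874 , -0.01961637]), 'finger_force': 0.0, 'grip_width': 0.9994956830533696}
```

View pics/top0.png

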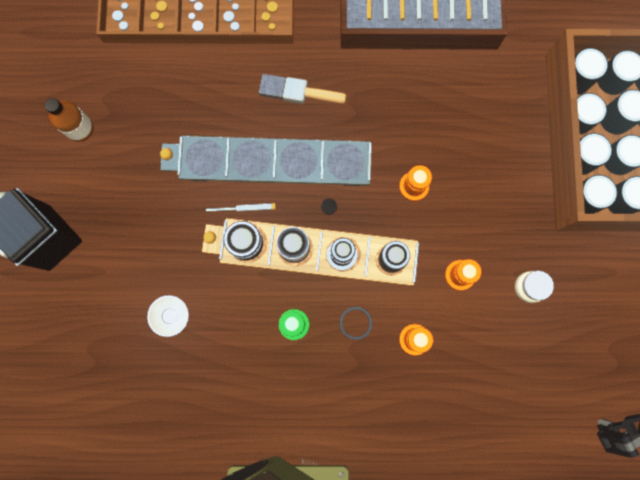

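View pics/scene0.png

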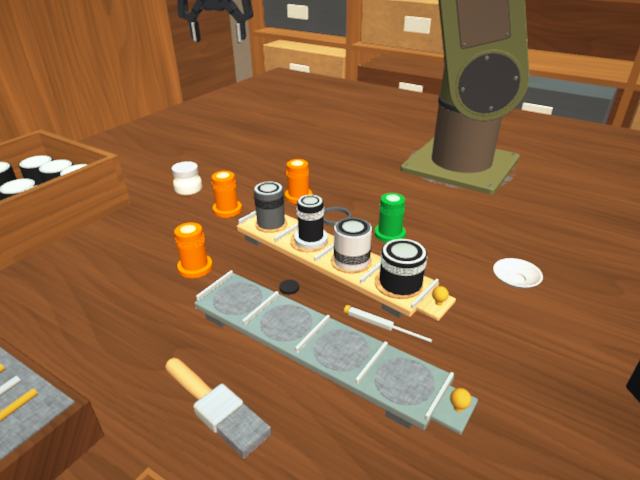

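Top view: the drying rack's knob is at (209,237). From the knob the lenses are wide (243,240), normal (293,245), slim (343,252) and long (396,256). The test rack's knob is at (166,154), also on the left. So the targets are wide → y=-127.5, normal → -42.5, slim → +42.5 and long → +127.5.

```bash
cat > meas.py <<'E'
import numpy as np,cv2
def ray(c,uv,z):
    uv=np.atleast_2d(np.asarray(uv,float)); K,R,t=c["camera_matrix"],c["R"],c["t"]
    d=np.c_[uv,np.ones(len(uv))]@np.linalg.inv(K).T@R; o=-R.T@t
    return (o+d*((z-o[2])/d[:,2])[:,None])[:,:2]
def cloud(c):
    v,u=np.mgrid[:480,:640]; Z=c["depth"].astype(float)
    p=np.stack([u,v,np.ones_like(u)],-1)@np.linalg.inv(c["camera_matrix"]).T*Z[...,None]
    P=(p-c["t"])@c["R"]; P[Z==0]=np.nan; return P
def knobs(c):
    h=cv2.cvtColor(c["frame"],cv2.COLOR_RGB2HSV)
    return cv2.inRange(h,(12,170,120),(24,255,255))
E
python3 - <<'E'
import pickle
from meas import *
d=pickle.load(open("d0.pkl","rb")); c=d["top"]; P=cloud(c); Z=P[...,2]
print("table z",np.nanmedian(Z[350:400,100:250]),"deck",Z[158,252],Z[245,268])
for name,(u0,u1,v0,v1),kb in(("test",(155,380,130,190),(158,174,145,162)),("dry",(198,425,212,290),(201,217,229,246))):
    m=np.zeros((480,640),np.uint8); m[v0:v1,u0:u1]=255*(Z[v0:v1,u0:u1]>0.015)
    n,l,s,_=cv2.connectedComponentsWithStats(m); m=(l==1+s[1:,4].argmax()).astype(np.uint8)
    mo=cv2.morphologyEx(m,cv2.MORPH_OPEN,np.ones((31,31)))
    dk=mo>0
    zz=(Z<0.027)&(Z>0.02)&dk
    r=cv2.minAreaRect(ray(c,np.argwhere(zz)[:,::-1],0.024).astype(np.float32)*1000)
    k=np.zeros_like(m); a,b,e,f=kb; k[e:f,a:b]=knobs(c)[e:f,a:b]
    ys,xs=np.nonzero(k); kn=ray(c,[(xs.min()+xs.max())/2,(ys.min()+ys.max())/2],0.038)[0]*1000
    print(name,"rect",r,"knob px",xs.min(),xs.max(),ys.min(),ys.max(),"knob",kn,"dist",np.linalg.norm(kn-r[0]), "nz",np.nanmedian(Z[zz]))
for n,uv,h in(("wide",(243,238),54),("normal",(293,243),60),("slim",(343,250),72),("long",(396,256),66)):
    zt=.027+h/1000
    m=((abs(Z-zt)<0.012)).astype(np.uint8); m[:uv[1]-30]=0;m[uv[1]+30:]=0;m[:,:uv[0]-26]=0;m[:,uv[0]+26:]=0
    p=ray(c,np.argwhere(m)[:,::-1],zt).astype(np.float32)*1000
    print(n,len(p),"circ",cv2.minEnclosingCircle(p),"mean",p.mean(0),"zmax",np.nanmax(Z[uv[1]-20:uv[1]+20,uv[0]-20:uv[0]+20]))
E
```

```text
table z 3.0215799308702828e-05 deck 0.024761746289719288 0.024566336403838915
test rect ((0.0, 0.0), (0.0, 0.0), 0.0) knob px 160 170 149 158 knob [640.64960277 223.59919949] dist 678.548830624937 nz nan
dry rect ((0.0, 0.0), (0.0, 0.0), 0.0) knob px 204 214 233 241 knob [490.55145077 140.59640887] dist 510.3019459531411 nz nan
wide 1099 circ ((480.0124206542969, 77.70321655273438), 31.813859939575195) mean [480.32944   77.319046] zmax 0.09123876964698836
normal 853 circ ((472.885009765625, -7.195311069488525), 27.916133880615234) mean [473.2598   -7.26816] zmax 0.09458500725604478
slim 500 circ ((460.17596435546875, -90.18513488769531), 21.19620704650879) mean [460.22327 -90.12085] zmax 0.10610756459996393
long 672 circ ((452.9945068359375, -176.89337158203125), 24.826887130737305) mean [ 452.88022 -177.07288] zmax 0.10020071617325785
  return np.nanmean(a, axis, out=out, keepdims=keepdims)
```

```bash
python3 - <<'E'
import pickle
from meas import *
d=pickle.load(open("d0.pkl","rb")); c=d["top"]; P=cloud(c); Z=P[...,2]
for name,(u0,u1,v0,v1),kn in(("test",(150,385,120,198),(640.65,223.6)),("dry",(195,430,205,295),(490.55,140.6))):
    # noise-robust deck mask: height band from smoothed depth
    Zs=cv2.medianBlur(np.nan_to_num(Z).astype(np.float32),3)
    m=np.zeros((480,640),np.uint8); m[v0:v1,u0:u1]=(Zs[v0:v1,u0:u1]>0.014)
    m=cv2.morphologyEx(m,cv2.MORPH_CLOSE,np.ones((5,5)))
    n,l,s,_=cv2.connectedComponentsWithStats(m); m=(l==1+s[1:,4].argmax()).astype(np.uint8)
    kn=np.array(kn); print(name,s[1:,4])
    # edges: per column top/bottom of mask
    p=[];q=[]
    for u in range(u0+40,u1-20):
        vs=np.nonzero(m[:,u])[0]
        if len(vs): p.append((u,vs.min()-.5)); q.append((u,vs.max()+.5))
    for e in(p,q):
        w=(ray(c,e,.024)*1000).astype(np.float32)
        L=cv2.fitLine(w,cv2.DIST_HUBER,0,.01,.01).ravel(); dr=L[:2]*np.sign(L[1]); 
        nrm=np.array([dr[1],-dr[0]]); print(" ang",np.degrees(np.arctan2(dr[1],dr[0])),"knob offset",(L[2:]-kn)@nrm)
    ys,xs=np.nonzero(m); w=ray(c,np.c_[xs,ys],.024)*1000
    print(" along extent from knob", ((w-kn)@dr).min(),((w-kn)@dr).max(), "centre est",kn-192*dr)
E
```

```text
test [8898]
 ang 88.49657 knob offset 38.920390624962366
 ang 88.48666 knob offset -42.82071531240291
 along extent from knob -366.3262318259584 13.127551561736343 centre est [635.57933178  31.66697083]
dry [9386]
 ang 83.445786 knob offset 39.494539790414365
 ang 83.4317 knob offset -40.944537283108474
 along extent from knob -365.65301509856994 12.489431020043142 centre est [468.58760529 -50.13974609]
```

```bash
cat > job.py <<'E'
from bench import arm
import numpy as np
# mm -> m ; test rack centre / row direction, lens (x,y,height), target pocket y
TC=np.array([.6345,.0310]); TA=88.49; DA=83.44
TD=np.array([np.cos(np.radians(TA)),np.sin(np.radians(TA))])
L=dict(wide=((.4801,.0775),.054,-.1275),normal=((.4731,-.0072),.060,-.0425),
       slim=((.4602,-.0902),.072,.0425),long=((.4529,-.1770),.066,.1275))
UP=.22
def go(n):
    (x,y),h,ty=L[n]; zt=.027+h/2-.021
    arm.move_gripper(1.0)
    arm.movep([x,y,UP-.04],[180,0,DA])
    hit=arm.move_l([x,y,zt],v=.12,stop_force=10)
    arm.move_gripper(0.0); s=arm.read_state()
    print(n,"hit",hit,"width",s["grip_width"]*85,"ff",s["finger_force"],"f",s["force"].round(1))
    arm.move_l([x,y,UP-.04],v=.15); s=arm.read_state(); print(" lifted",s["grip_width"]*85,s["force"].round(1),s["ee_rot"].round(2))
    p=TC+TD*ty
    arm.movep([*p,UP-.04],[180,0,TA])
    arm.move_l([*p,zt+.007],v=.12)
    hit=arm.move_l([*p,zt-.005],v=.03,stop_force=6)
    s=arm.read_state(); print(" down",hit,s["tool_pos"][2]-zt+.003,s["force"].round(1),(s["tool_pos"][:2]-p).round(4))
    arm.move_gripper(1.0)
    arm.move_l([*p,UP-.04],v=.15); print(" t",arm.read_state()["time"])
E
python3 - <<'E'
from job import *
import cv2
go("wide")
p=TC+TD*0
arm.movep([p[0],p[1]-.1275,.2],[180,0,TA]) 
for n in("wrist","top"):
    c=arm.camera(n); cv2.imwrite(f"pics/{n}1.png",c["frame"][:,:,::-1]); np.save(f"{n}1.npy",c,allow_pickle=True)
E
```

```text
wide hit False width 61.13726781630157 ff 64.34407711029053 f [-1.4 -0.5  6. ]
 lifted 60.69221946283754 [-0.4  0.1 -2.4] [-1.7988e+02  3.0000e-02  8.3440e+01]
 down True 0.0010679495194158015 [-0.1 -0.7  4.5] [ 0.0008 -0.0002]
 t 9.5417
```

View pics/wrist1.png

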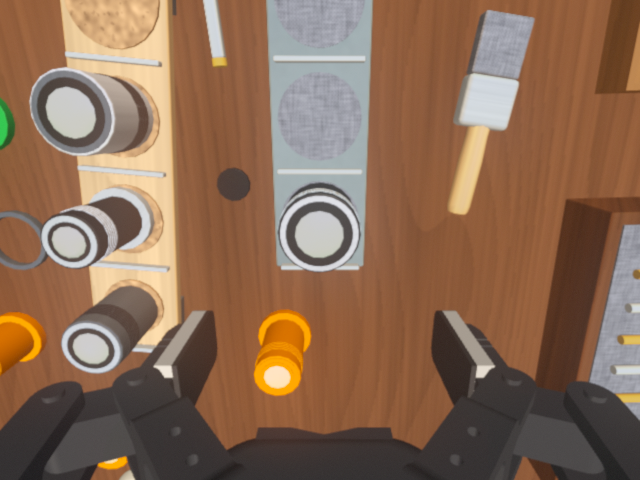

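View pics/top1.png

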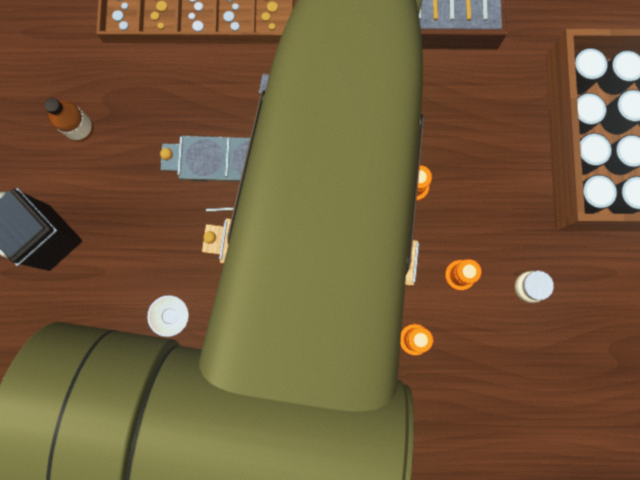

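The wide lens stands in the pocket farthest from the knob. In the wrist view its top is at about (320,232), with ribs at v≈58, 172 and 268. I'll check its centring against those ribs.

```bash
python3 - <<'E'
from meas import *
from job import TC,TD
c=np.load("wrist1.npy",allow_pickle=True).item(); g=cv2.cvtColor(c["frame"],cv2.COLOR_RGB2HSV)
P=cloud(c);Z=P[...,2]
N=np.array([TD[1],-TD[0]])
def loc(w): return ((w-TC)@N*1e3).round(1),((w-TC)@TD*1e3).round(1)
m=cv2.inRange(g,(0,0,185),(180,40,255)); m[:, :265]=0;m[:,375:]=0; m[180:260]=0
n,l,s,ce=cv2.connectedComponentsWithStats(m)
for i in range(1,n):
    if s[i,4]>60:
        x,y,w,h=s[i,:4]; print("rib",s[i],loc(ray(c,[[x-.5,ce[i][1]],[x+w-.5,ce[i][1]],ce[i]],.032)))
m=(abs(Z-.078)<.010).astype(np.uint8); m[:170]=0;m[280:]=0;m[:,:270]=0;m[:,370:]=0
w=ray(c,np.argwhere(m)[:,::-1],.078).astype(np.float32); (cx,cy),r=cv2.minEnclosingCircle(w)
print("lens",cx,cy,r,loc(np.array([cx,cy])),loc(w.mean(0)))
ys,xs=np.nonzero(knobs(c)); print(len(xs))
E
```

```text
rib [273  55  93   6 554] (array([-34.8,  35.2,   0.2]), array([-2.7, -2.6, -2.6]))
rib [277 169  86   6 504] (array([-35.1,  35.6,   0.1]), array([-87.5, -87.5, -87.5]))
rib [281 260  66  11 330] (array([-34.7,  24. ,  -7.4]), array([-170.4, -170.4, -170.4]))
rib [337 265  22   5  92] (array([15.1, 34.7, 25.9]), array([-171.7, -171.7, -171.7]))
lens 0.631301760673523 -0.09484649449586868 0.03130528703331947 (np.float64(0.1), np.float64(-125.9)) (np.float64(0.1), np.float64(-125.2))
5891
```

```bash
python3 - <<'E'
import pickle
from meas import *
from job import TC,TD
c=pickle.load(open("d0.pkl","rb"))["top"]
g=cv2.cvtColor(c["frame"],cv2.COLOR_RGB2GRAY)
N=np.array([TD[1],-TD[0]])
# brightness along the row at x offsets clear of inlays (+-37 mm), z=.032 
K,R,t=c["camera_matrix"],c["R"],c["t"]
for off in(-.033,.033,0):
    s=np.arange(-.18,.18,.0005); X=np.c_[TC+np.outer(s,TD)+off*N,np.full(len(s),.032)]
    p=(X@R.T+t)@K.T; p=(p[:,:2]/p[:,2:]).astype(np.float32)
    b=cv2.remap(g,p[:,0].copy(),p[:,1].copy(),cv2.INTER_CUBIC).ravel().astype(float)
    o=[]
    for r in(-.17,-.085,0,.085,.17):
        k=abs(s-r)<.008; w=np.clip(b[k]-np.median(b[k])-15,0,None); o.append(round((w@s[k])/w.sum()*1e3,1))
    print(off,o)
E
```

```text
-0.033 [np.float64(-170.5), np.float64(-86.6), np.float64(-1.0), np.float64(84.3), np.float64(168.5)]
0.033 [np.float64(-171.2), np.float64(-86.5), np.float64(-1.0), np.float64(84.2), np.float64(168.5)]
0 [np.float64(-170.9), np.float64(-85.8), np.float64(-1.4), np.float64(84.2), np.float64(168.7)]
```

```bash
sed -i 's/^TD=\(.*\)$/TD=\1\nTC=TC-.0016*TD/' job.py; python3 - <<'E'
from job import *
import cv2
for n in("normal","slim","long"): go(n)
arm.move_joints([-65.031,14.897,-7.913,67.191,0,90])
for n in("scene","top"):
    c=arm.camera(n); cv2.imwrite(f"pics/{n}2.png",c["frame"][:,:,::-1]); np.save(f"{n}2.npy",c,allow_pickle=True)
print(arm.read_state()["time"])
from meas import *
Z=cloud(c)[...,2]; N=np.array([TD[1],-TD[0]])
for n,(_,h,ty) in L.items():
    zt=.024+h; q=np.r_[TC+TD*ty,zt]@c["R"].T+c["t"]; q=c["camera_matrix"]@q; u,v=(q[:2]/q[2]).astype(int)
    m=(abs(Z-zt)<.012).astype(np.uint8); k=np.zeros_like(m); k[v-24:v+24,u-24:u+24]=1
    w=ray(c,np.argwhere(m*k)[:,::-1],zt).astype(np.float32)
    (a,b),r=cv2.minEnclosingCircle(w); e=np.array([a,b])-TC-TD*ty
    print(n,"r",round(r*1e3,1),"err x,along mm",(e@N*1e3).round(1),(e@TD*1e3).round(1))
E
```

```text
normal hit False width 53.64654313433532 ff 62.52068281173706 f [-0.7  0.7  4.8]
 lifted 53.56385200480288 [ 0.2  0.3 -3.1] [-1.7988e+02  1.0000e-02  8.3440e+01]
 down True 0.0008979845786092596 [-0.5  0.2  4.5] [ 0.0007 -0.    ]
 t 17.6417
slim hit False width 39.938674442603514 ff 59.839292764663696 f [-0.3  0.3  5.5]
 lifted 39.893296870196444 [ 0.  -0.7 -2.1] [-1.7987e+02 -1.0000e-02  8.3440e+01]
 down True 0.0006917468867027573 [-0.2 -0.4  4.4] [0.0007 0.0001]
 t 25.6667
long hit False width 46.74449573390074 ff 61.06576323509216 f [-0.9 -0.4  6.2]
 lifted 46.59148311431828 [ 0.4 -0.5 -2.6] [-1.7988e+02 -3.0000e-02  8.3440e+01]
 down True 0.000779071005281737 [0.3 0.  4.7] [0.0007 0.0002]
 t 34.5667
37.35
wide r 32.6 err x,along mm -1.7 2.9
normal r 28.7 err x,along mm -1.4 -0.3
slim r 22.1 err x,along mm -1.8 -0.7
long r 26.3 err x,along mm -1.9 -2.5
```

View pics/top2.png

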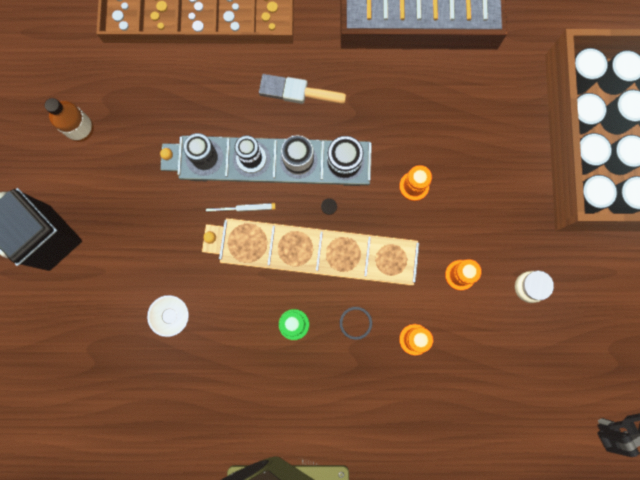

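View pics/scene2.png

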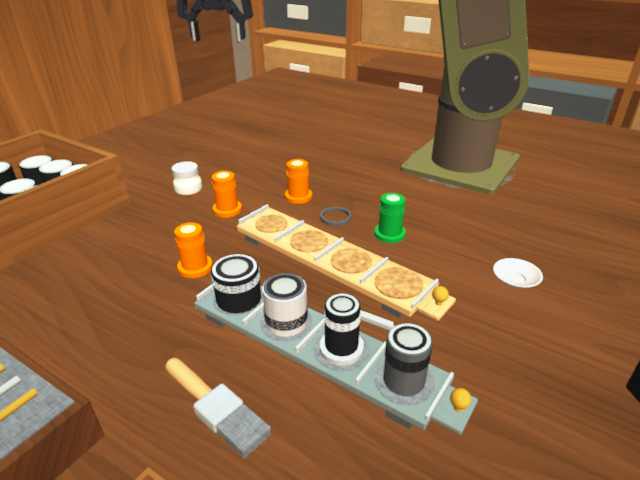

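Top and scene views: all four stand upright on the test rack. From the knob they are long (197,148), slim (247,148), normal (296,150) and wide (345,152). Wide was placed before I refined the rack position and sits about 2–3 mm off along the row, so I'll re-seat it.

```bash
python3 - <<'E'
from job import *
import cv2
from meas import *
p=TC+TD*-.1275; q=p+.0025*TD; zt=.024+.027-.021
arm.movep([*q,.18],[180,0,TA]); print(arm.move_l([*q,zt],v=.12,stop_force=10))
arm.move_gripper(0.0); print(arm.read_state()["grip_width"]*85)
arm.move_l([*q,zt+.012],v=.05); arm.move_l([*p,zt+.012],v=.03)
print(arm.move_l([*p,zt-.003],v=.03,stop_force=6)); arm.move_gripper(1.0)
arm.move_l([*p,.18],v=.15)
arm.move_joints([-65.031,14.897,-7.913,67.191,0,90])
c=arm.camera("top"); cv2.imwrite("pics/top3.png",cv2.resize(c["frame"][110:220,140:400,::-1],None,fx=3,fy=3,interpolation=cv2.INTER_CUBIC))
print(arm.read_state()["time"])
E
```

```text
False
60.272169307633774
True
45.775
```

View pics/top3.png

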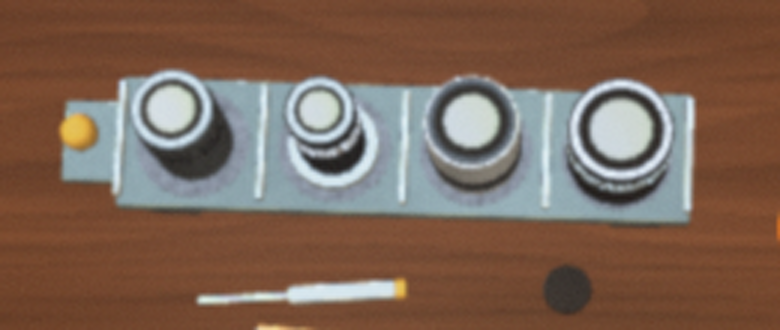

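The close-up shows all four upright and centred in their pockets, with wide at (620,130) midway between its ribs at u=547 and 690.

```bash
python3 -c "
from bench import arm
print(arm.job_done())"
```

```text
the job is handed in; nothing more can be done
None
```

The job is handed in: all four lenses stand upright, glass up, on the test rack in reversed order (from the knob: long, slim, normal, wide), each within a few mm of its pocket's middle, at about 46 s of the 117 s allowed.

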